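# Sort the spice jars in the snap-clip rack

### The arm

A 7-joint arm with a two-finger parallel gripper is mounted at the origin on a cart in front of the work surface, level with it; the furniture and walls round the work are solid. World frame = base frame: x ahead of the robot, y to its left, z up, the work surface at z = 0. Lengths are in m, angles in rad, forces in N, time in s.
With the tool pointing down it reaches from about 0.425 to 0.8 m from the base axis. Payload 8.3 kg.
Tool frame: the origin (TCP) lies between the finger pads; the fingertips stand 8 mm ahead of it and the grasp point (between the pads) lies 11 mm behind it; z points along the fingers, y is the line along which they close (so a half turn about z gives the same grasp; the last joint's range is limited). The gripper opens to 85 mm and grips with 20 to 120 N. Pads are 22 mm wide; open, the fingers measure 114 mm over their backs; the gripper's body (76 mm by 85 mm) begins 54 mm behind the grasp point. The pads swing forward as they close: fully open they stand 13 mm farther back than shut.
Start: joints at [-0.063, 0.383, 0.016, 1.37, -0.006, 1.388, -0.046], TCP at [0.625, 0, 0.239] pointing down, gripper open.
Joint ranges: [-2.95, 2.95], [-0.25, 2.06], [-1.52, 1.56], [0.18, 2.33], [-1.44, 4.58], [0.02, 2.06], [-3.01, 3.01]. Speed limits (rad/s): [2.39, 2.39, 3.01, 3.01, 3.14, 3.14, 3.14].

### API

Orientations are given as a unit quaternion [w, x, y, z].
In Python, from plant import telemetry, viewer, ticket gives the robot as it stands. The module is installed in compiled form; this text tells all that it offers.
- The arm moves only by the tool arm_command, never from a script. Its argument "series" is a list of rows, each an object with "offset": the shift along the tool's x, y, z in m, a list of three; "rotation": the turn, a rotation vector about the tool's x, y, z in degrees, a list of three. A call has 1 to 12 rows; each row is the pose to reach, as a shift and turn from the pose commanded when the call began, along the tool's axes at that moment; what a row does not reach only later rows make up. A row lasts 1/12 s, in which the tool goes at most 41.7 mm and 7.16 degrees, less where a joint would pass 70% of its speed; a pose out of reach is approached as far as the arm can. A call with a gripper value outside its range is refused whole. "fingers" is the opening, from 0 (shut) to 1 (fully open), set as the call begins (left out, the last holds). The fingers move at their own pace and stop on an object; the grip force is fixed at half the most. Time passes only in rows, so rows that repeat a pose let the fingers close. It gives the time, the measured TCP pose, the force, the opening and the grip force at its end, in the units of the state.
- telemetry.get_obs(): the state, without advancing time (a new reading comes with each control period).
- viewer.capture(name): name is "scene" or "side" or "wrist"; returns (picture, depth): 420x560x3 uint8, red, green, blue; 420x560 float32, m along the optical axis (not along the pixel's ray), 0 where there is no reading.
- viewer.camera_info(name): a dict with "intrinsics" (3x3 intrinsics, pixels), "view" (4x4, takes a point from world to camera coordinates). Camera axes: x right, y down, z forward; pixel columns grow to the right and rows downward; lengths in m; the calibration is good to about 2 mm. The wrist camera is an equidistant fisheye: a pixel r from the principal point sees the ray r / f radians off the axis. A picture is of the moment at which its call begins: read the wrist's pose just before it. camera_info takes no time and is no camera call; for the wrist camera it gives the pose at the moment of the call.
- ticket.sign_off(): hands the job in; it is judged then, once.
The state is a dict: "time_s": time; "joint_pos": joint angles; "dq": joint speeds; "effort": joint torques, N m; "eef_pos": TCP position; "tool_rot": TCP orientation; "wrist_force": force on the tool from outside, world axes, zero at the start; "torque": the same for the moment, N m; "finger_gap": opening from 0.0 (shut) to 1.0 (fully open); "grip_force": force on a finger pad.
Only numpy, scipy, OpenCV 4.12 (cv2) and the standard library are available. Lean on these libraries where they do the work, as an engineer would, in place of code of your own. Each camera call takes 0.05 s, during which the arm holds its last target. There are 200 camera calls.

### The job

Sort the spice rack: the two jars with green lids belong in the two left clips and the two with brown lids in the two right clips (left and right as you face the rack's open front from the robot); one brown jar is clipped in on the wrong side and two jars stand loose on the table. Pull and push jars through the open front of the clips, never up or down through a clip from above, and snap each one fully home so that it stands upright on the foot plate against the back of its clip. Do not lay any jar over, and leave the two drink cans, the food tin and the mug standing where they are.

Things in the scene. Friction and masses are not known exactly. Their poses are not given: they have to be found in the camera images.
- rack: dark grey steel spice rack, fixed to the table. Origin: its underside, mid-row, on the line of the clip centres; x from the open front to the back (push-in direction, yaw up to 17 degrees), y along the row to the left, z up. Foot plate x -36 to +42 mm, 286 mm long, top 10 mm over the table. Back: x 29 to 35 mm, 68 mm high. Above 70 mm there is nothing of the rack.
- clip_1 (a point): Seat of the leftmost clip: where the underside centre of a jar that is home lies, on the foot plate 10 mm over the table; axes as the rack's. A white snap clip, open to the front and upward: a fixed back stop with its face at x = +23 mm and two sprung arms, 46 to 64 mm over the table, whose noses at x = -17 mm leave a 31 mm mouth; flared lips reach to x = -27 mm.
- clip_2 (a point): Seat of the second from left clip: where the underside centre of a jar that is home lies, on the foot plate 10 mm over the table; axes as the rack's. A jar pushed straight along +x spreads the arms; they snap shut behind its widest part. Pushing in or pulling out takes about 8 to 20 N.
- clip_3 (a point): Seat of the third from left clip: where the underside centre of a jar that is home lies, on the foot plate 10 mm over the table; axes as the rack's. Clips are 66 mm apart; a jar that is home has 1 to 3 mm of play.
- clip_4 (a point): Seat of the rightmost clip: where the underside centre of a jar that is home lies, on the foot plate 10 mm over the table; axes as the rack's. With jars side by side only about 21 mm stays between their lids, but before and behind a jar's lid there is free room for fingers.
- green_1: glass spice jar, screw lid green (white disc on top), upright: 106 mm high, body 44 mm across up to 85 mm, lid 45 mm across from 85 mm to the top; about 0.11 kg (0.08 to 0.15). Origin: centre of its underside, z axis up the jar. At the start it is snapped in one of the two left clips (clip_1 or clip_2).
- brown_1: glass spice jar, screw lid dark brown (brown sides, green and orange print on its top), upright: 105 mm high, body 42 mm across up to 85 mm, lid 44 mm across from 85 mm to the top; about 0.11 kg (0.08 to 0.15). Origin: centre of its underside, z axis up the jar. At the start it is snapped in one of the two left clips (clip_1 or clip_2). This is the wrong side.
- green_2: glass spice jar, screw lid green (white disc on top), upright: 106 mm high, body 44 mm across up to 85 mm, lid 45 mm across from 85 mm to the top; about 0.11 kg (0.08 to 0.15). Origin: centre of its underside, z axis up the jar. At the start it stands loose on the table to the left or right of the rack, among other things.
- brown_2: glass spice jar, screw lid dark brown (brown sides, green and orange print on its top), upright: 105 mm high, body 42 mm across up to 85 mm, lid 44 mm across from 85 mm to the top; about 0.11 kg (0.08 to 0.15). Origin: centre of its underside, z axis up the jar. At the start it stands loose on the table to the left or right of the rack, among other things.
- drink_can: full white and green drink can, upright, 66 mm across, 115 mm high, origin at the centre of its underside; a bystander near the loose jars.
- drink_can_2: full white and green drink can, upright, 66 mm across, 115 mm high, origin at the centre of its underside; a bystander near the loose jars.
- tuna: flat food tin, 86 mm across, 40 mm high, origin at the centre of its underside; a bystander near the loose jars.
- mug: white mug, 97 mm high, 78 mm across, with its handle 116 mm long; origin under the middle of the 116 mm length, y axis from handle to cup (the cup's centre is 19 mm from the origin along y, the handle ends 58 mm the other way); it stands before the middle of the rack, on the robot's side.
There are look-alikes about, which are no part of the job. Leave any pink, purple or turquoise look-alike of the brown_2 alone.

How it is judged:
At the end, for the whole second after the job is handed in: Both green-lidded jars are in clip_1 and clip_2 and both brown-lidded jars in clip_3 and clip_4, each with the centre of its underside within 5 mm (sideways) and 6 mm (in height) of the clip's seat, within 5 degrees of upright, and at rest (((horizontal distance between green_1 and clip_1 below 0.005 m and z of green_1 in the frame of clip_1 between -0.006 and 0.006 m) or (horizontal distance between green_1 and clip_2 below 0.005 m and z of green_1 in the frame of clip_2 between -0.006 and 0.006 m)) and ((horizontal distance between green_2 and clip_1 below 0.005 m and z of green_2 in the frame of clip_1 between -0.006 and 0.006 m) or (horizontal distance between green_2 and clip_2 below 0.005 m and z of green_2 in the frame of clip_2 between -0.006 and 0.006 m)) and ((horizontal distance between brown_1 and clip_3 below 0.005 m and z of brown_1 in the frame of clip_3 between -0.006 and 0.006 m) or (horizontal distance between brown_1 and clip_4 below 0.005 m and z of brown_1 in the frame of clip_4 between -0.006 and 0.006 m)) and ((horizontal distance between brown_2 and clip_3 below 0.005 m and z of brown_2 in the frame of clip_3 between -0.006 and 0.006 m) or (horizontal distance between brown_2 and clip_4 below 0.005 m and z of brown_2 in the frame of clip_4 between -0.006 and 0.006 m)) and angle between each of green_1, green_2, brown_1, brown_2's own z axis and vertical below 0.09 rad and linear speed of each of green_1, green_2, brown_1, brown_2 below 0.02 m/s); the robot touches nothing.
It fails at once if a jar is lowered or lifted through a clip from above (its underside 25 to 75 mm over a seat, within 12 mm of the seat's axis) ((horizontal distance between green_1 and clip_1 below 0.012 m and z of green_1 in the frame of clip_1 between 0.025 and 0.075 m) or (horizontal distance between green_1 and clip_2 below 0.012 m and z of green_1 in the frame of clip_2 between 0.025 and 0.075 m) or (horizontal distance between green_1 and clip_3 below 0.012 m and z of green_1 in the frame of clip_3 between 0.025 and 0.075 m) or (horizontal distance between green_1 and clip_4 below 0.012 m and z of green_1 in the frame of clip_4 between 0.025 and 0.075 m) or (horizontal distance between green_2 and clip_1 below 0.012 m and z of green_2 in the frame of clip_1 between 0.025 and 0.075 m) or (horizontal distance between green_2 and clip_2 below 0.012 m and z of green_2 in the frame of clip_2 between 0.025 and 0.075 m) or (horizontal distance between green_2 and clip_3 below 0.012 m and z of green_2 in the frame of clip_3 between 0.025 and 0.075 m) or (horizontal distance between green_2 and clip_4 below 0.012 m and z of green_2 in the frame of clip_4 between 0.025 and 0.075 m) or (horizontal distance between brown_1 and clip_1 below 0.012 m and z of brown_1 in the frame of clip_1 between 0.025 and 0.075 m) or (horizontal distance between brown_1 and clip_2 below 0.012 m and z of brown_1 in the frame of clip_2 between 0.025 and 0.075 m) or (horizontal distance between brown_1 and clip_3 below 0.012 m and z of brown_1 in the frame of clip_3 between 0.025 and 0.075 m) or (horizontal distance between brown_1 and clip_4 below 0.012 m and z of brown_1 in the frame of clip_4 between 0.025 and 0.075 m) or (horizontal distance between brown_2 and clip_1 below 0.012 m and z of brown_2 in the frame of clip_1 between 0.025 and 0.075 m) or (horizontal distance between brown_2 and clip_2 below 0.012 m and z of brown_2 in the frame of clip_2 between 0.025 and 0.075 m) or (horizontal distance between brown_2 and clip_3 below 0.012 m and z of brown_2 in the frame of clip_3 between 0.025 and 0.075 m) or (horizontal distance between brown_2 and clip_4 below 0.012 m and z of brown_2 in the frame of clip_4 between 0.025 and 0.075 m)).
It fails at once if a spice jar is laid over (more than 50 degrees from upright) (angle between any of green_1, green_2, brown_1, brown_2's own z axis and vertical above 0.87 rad).
It fails at once if a drink can, the tin or the mug is moved more than 30 mm or tipped more than 30 degrees (distance of any of drink_can, drink_can_2, tuna, mug from where it was at the start of the episode above 0.03 m or angle between any of drink_can, drink_can_2, tuna, mug's own z axis and vertical above 0.52 rad).
It also fails if it takes over 70 s, if anything falls off the work surface, if the arm or the gripper's body presses on something with over 40 N, if the wrist force passes 120 N, or if a joint passes its speed limit or range.

## Working session

There is one attempt and no reset: what is moved stays moved. The work goes in short steps, Python scripts to look and compute and a tool call to move; the robot and the scene stay as the last step left them, time stands still between calls to the robot, and variables do not carry over. Pictures are saved under pics/ and viewed, at most 10 in all, crops included, and the job is handed in when it is done.

Besides the shell and the picture viewer there is one more tool, called after "Emit:" by a JSON object that holds its "op" and its "data", one argument or row to a line. arm_command: Moves the arm, as the interface text tells. Its arguments: {"type":"object","properties":{"series":{"type":"array"},"fingers":{"type":"number"}},"required":["series"]}

```bash
mkdir -p pics
cat > h.py <<'E'
import numpy as np, cv2
from plant import telemetry, viewer, ticket
def snap(n):
    p,d=viewer.capture(n); i=viewer.camera_info(n); np.savez(f'{n}.npz',p=p,d=d,K=i['intrinsics'],V=i['view']); return p,d
def cloud(n):
    f=np.load(f'{n}.npz'); d=f['d'];K=f['K'];V=f['V']
    v,u=np.mgrid[:d.shape[0],:d.shape[1]]
    P=np.stack([(u-K[0,2])/K[0,0]*d,(v-K[1,2])/K[1,1]*d,d,np.ones_like(d)],-1)
    W=P@np.linalg.inv(V).T
    W[d<=0]=np.nan
    return f['p'],W[...,:3]
E
python3 - <<'E'
from h import *
for n in('scene','side'):
    p,d=snap(n); cv2.imwrite(f'pics/{n}0.png',cv2.resize(p[...,::-1],(800,600)))
    i=viewer.camera_info(n); print(n,np.linalg.inv(i['view'])[:3,3].round(3),i['intrinsics'][0,0])
o=telemetry.get_obs();print(o['eef_pos'],o['tool_rot'],o['finger_gap'],o['time_s'])
E
```

```text
scene [-0.031 -0.874  0.938] 458.12795192026374
side [ 0.045 -1.081  0.715] 462.87173475033273
[6.24575137e-01 6.01551272e-05 2.38376516e-01] [-6.17197909e-04  7.07067799e-01  7.07145226e-01 -6.13000437e-04] 1.0037692926504205 0.1
```

View pics/scene0.png

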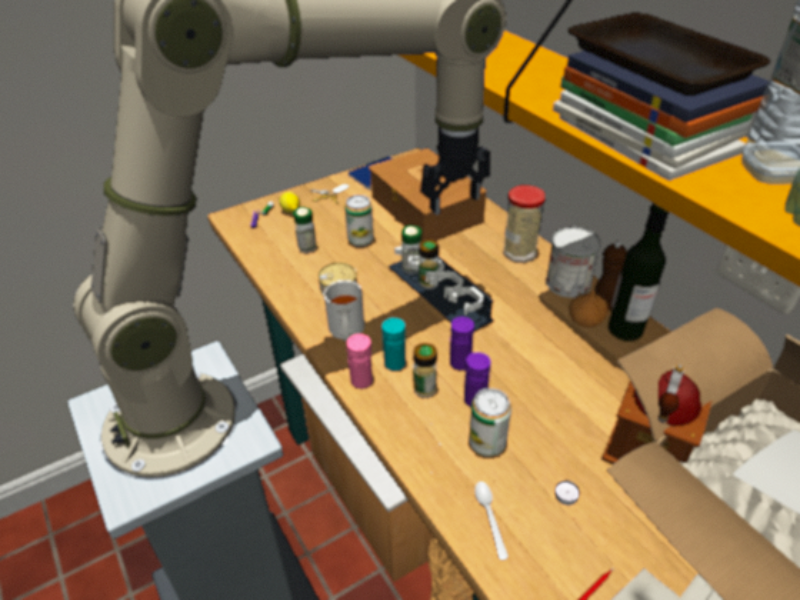

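View pics/side0.png

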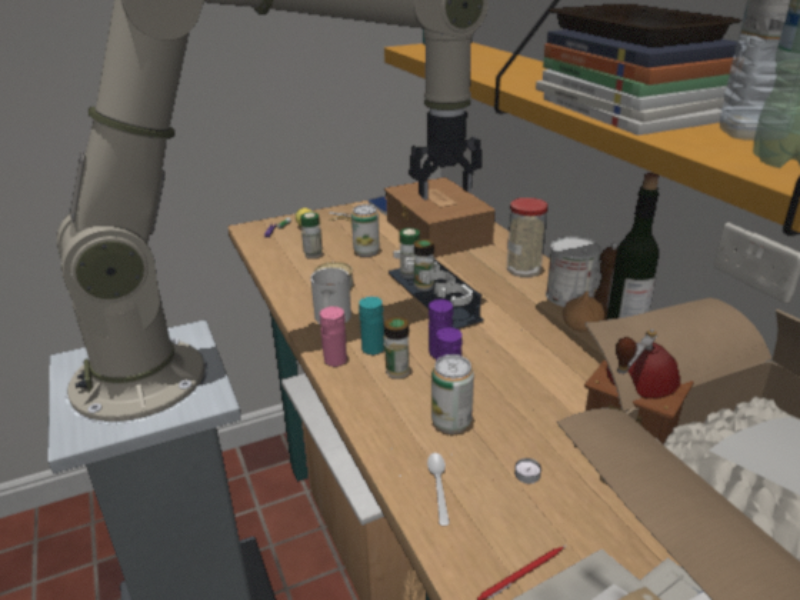

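Scene picture: green_2 (305,228), left can (359,220), green_1 clipped (411,245), brown_1 clipped (428,262), and mug (344,308) with the tin behind it (337,280). brown_2 candidates are pink (359,360), turquoise (394,345), purple (461,343), purple (477,378) and the one with a brown lid and green print (425,370). Only the last fits. Now for a crop to confirm it, plus positions from depth.

Run:
```python
from h import *
p,W=cloud('scene')
cv2.imwrite('pics/crop1.png',cv2.resize(p[135:325,190:365,::-1],None,fx=3.1,fy=3.1,interpolation=cv2.INTER_CUBIC))
# top-down height map by both cameras
from scipy import ndimage as nd
for n in('scene','side'):
    p,W=cloud(n); z=W[...,2]; m=(z>0.03)&(z<0.125)&(W[...,0]>0.3)&(W[...,0]<0.85)&(abs(W[...,1])<0.45)
    X0=W[m]; 
    print(n,'table z',np.nanmedian(z[(abs(z)<.02)&(abs(W[...,1])<.4)&(W[...,0]<.8)]).round(4))
    names=dict(green2=(305,215),can1=(359,202),g1=(411,232),b1=(428,246),b2=(425,352),pink=(359,342),turq=(394,327),pur1=(461,326),pur2=(477,361),can2=(489,400),mug=(344,292),tin=(337,272)) if n=='scene' else dict(green2=(311,217),can1=(365,214),g1=(409,235),b1=(424,246),b2=(396,326),pink=(333,315),turq=(371,304),pur1=(441,309),pur2=(448,338),can2=(452,366))
    for k,(u,v) in names.items():
        u=int(u*.7);v=int(v*.7); c=np.nanmedian(W[v-2:v+3,u-2:u+3].reshape(-1,3),0)
        q=X0[np.hypot(*(X0[:,:2]-c[:2]).T)<.045]
        zt=np.percentile(q[:,2],97); t=q[q[:,2]>zt-.006]
        cc,r=cv2.minEnclosingCircle(t[:,:2].astype(np.float32))
        print(k,c.round(3),'zt',zt.round(3),'mec',np.round(cc,3),round(r,4),len(t))
```

```text
scene table z 0.0009
green2 [0.446 0.332 0.104] zt 0.108 mec [0.443 0.345] 0.0252 88
can1 [0.57  0.3   0.113] zt 0.115 mec [0.57 0.3 ] 0.0325 140
g1 [0.602 0.125 0.116] zt 0.118 mec [0.606 0.117] 0.0362 100
b1 [0.603 0.06  0.116] zt 0.118 mec [0.607 0.063] 0.0229 103
b2 [ 0.43  -0.192  0.107] zt 0.108 mec [ 0.432 -0.187] 0.0232 166
pink [ 0.344 -0.104  0.106] zt 0.108 mec [ 0.343 -0.104] 0.0223 160
turq [ 0.419 -0.104  0.106] zt 0.108 mec [ 0.418 -0.098] 0.0244 155
pur1 [ 0.524 -0.17   0.107] zt 0.109 mec [ 0.53  -0.168] 0.0242 146
pur2 [ 0.495 -0.258  0.107] zt 0.108 mec [ 0.497 -0.258] 0.0224 176
can2 [ 0.454 -0.346  0.113] zt 0.116 mec [ 0.454 -0.351] 0.0301 365
mug [0.408 0.08  0.065] zt 0.097 mec [0.397 0.057] 0.0362 56
tin [0.442 0.181 0.037] zt 0.041 mec [0.439 0.178] 0.0426 266
side table z -0.0004
green2 [0.447 0.341 0.105] zt 0.106 mec [0.444 0.343] 0.024 65
can1 [0.564 0.28  0.11 ] zt 0.113 mec [0.57  0.297] 0.0294 93
g1 [0.602 0.118 0.114] zt 0.116 mec [0.605 0.112] 0.0383 91
b1 [0.605 0.054 0.115] zt 0.115 mec [0.608 0.059] 0.0243 85
b2 [ 0.429 -0.195  0.105] zt 0.106 mec [ 0.434 -0.189] 0.0235 150
pink [ 0.344 -0.111  0.105] zt 0.106 mec [ 0.345 -0.106] 0.0236 137
turq [ 0.419 -0.101  0.105] zt 0.106 mec [ 0.422 -0.101] 0.0229 130
pur1 [ 0.525 -0.179  0.105] zt 0.106 mec [ 0.532 -0.168] 0.025 130
pur2 [ 0.491 -0.267  0.105] zt 0.106 mec [ 0.498 -0.26 ] 0.0227 154
can2 [ 0.454 -0.35   0.112] zt 0.114 mec [ 0.455 -0.352] 0.0296 349
```

View pics/crop1.png

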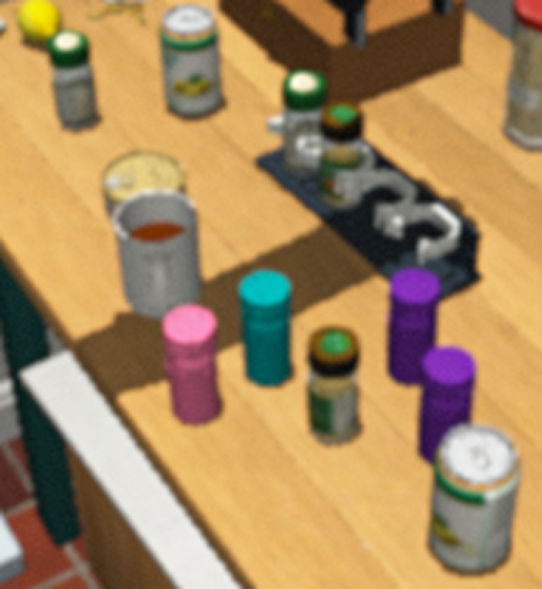

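The crop confirms brown_2: dark brown lid with green print at crop (333,345). The two purples, pink and turquoise stand around it. green_1 is in clip_1 and brown_1 in clip_2. Next is the rack pose.

Run:
```python
from h import *
from scipy.optimize import minimize
p,d=snap('wrist'); i=viewer.camera_info('wrist'); print(i['intrinsics'].round(1).tolist(),i['view'].round(3).tolist())
cv2.imwrite('pics/wrist0.png',cv2.resize(p[...,::-1],(800,600)))
for n in('scene','side'):
    p,W=cloud(n); g=p.max(-1).astype(int); z=W[...,2]
    R=(W[...,0]>.5)&(W[...,0]<.72)&(W[...,1]>-.16)&(W[...,1]<.23)
    m=R&(g<75)&(z>.005)&(z<.016); X=W[m][:,:2]
    r=cv2.minAreaRect(X.astype(np.float32)); print(n,'plate',m.sum(),r)
    b=R&(g<75)&(z>.06)&(z<.075); B=W[b]; 
    if len(B)>5:
        c=np.polyfit(B[:,1],B[:,0],1); print(' backtop',len(B),B.min(0).round(3),B.max(0).round(3),c.round(3))
    w=R&(p.min(-1)>120)&(z>.058)&(z<.07); print(' white',W[w][:,:2].min(0).round(3),W[w][:,:2].max(0).round(3),w.sum())
    q=W[...,:3][(z>.086)&(z<.11)&(abs(W[...,0]-.4)<.09)&(abs(W[...,1]-.07)<.1)&(W[...,1]>-.05)]; print(' mug',q.min(0).round(3),q.max(0).round(3))
```

```text
[[325.2, 0.0, 279.6], [0.0, 325.2, 215.6], [0.0, 0.0, 1.0]] [[1.0, 0.0, -0.003, -0.624], [0.001, -0.959, 0.284, -0.036], [-0.003, -0.284, -0.959, 0.379], [0.0, 0.0, 0.0, 1.0]]
scene plate 674 ((0.6141785979270935, 0.053519830107688904), (0.3321111798286438, 0.11339916288852692), 83.10174560546875)
 backtop 83 [ 0.586 -0.109  0.06 ] [0.693 0.229 0.075] [0.1   0.637]
 white [ 0.579 -0.1  ] [0.648 0.154] 176
 mug [ 0.352 -0.015  0.086] [0.428 0.087 0.1  ]
side plate 510 ((0.6164289712905884, 0.04864753037691116), (0.32593265175819397, 0.12727180123329163), 80.40721130371094)
 backtop 88 [ 0.586 -0.114  0.06 ] [0.695 0.23  0.075] [0.13  0.637]
 white [ 0.579 -0.102] [0.648 0.156] 107
 mug [ 0.352 -0.013  0.086] [0.431 0.085 0.098]
```

View pics/wrist0.png

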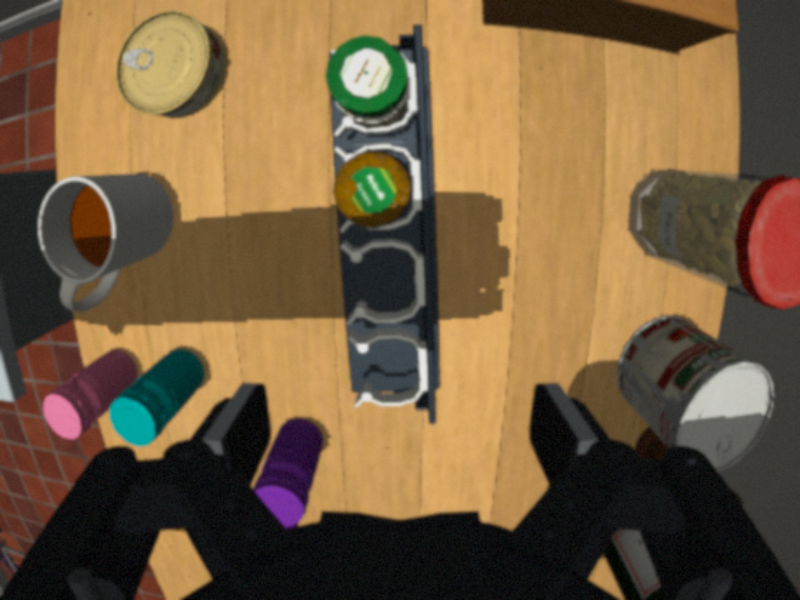

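Wrist view: green_1 lid at (368,77) and brown_1 lid at (373,190). Empty clip_3 is at (385,280) and clip_4 at (388,370). The rack's back top runs from (418,27) to (433,421), and the plate's front right corner is at (352,390). The mug is well clear of the rack.

```bash
cat >> h.py <<'E'
def unfish(u,v,zw,scale=.7):
    f=np.load('wrist.npz');K=f['K'];Vi=np.linalg.inv(f['V'])
    a=np.array([u*scale-K[0,2],v*scale-K[1,2]]); r=np.hypot(*a); t=r/K[0,0]
    ray=Vi[:3,:3]@np.array([*(a/r*np.sin(t)),np.cos(t)]); o=Vi[:3,3]
    return o+ray*(zw-o[2])/ray[2]
E
python3 - <<'E'
from h import *
for n,u,v,z in[('g1',368,77,.116),('b1',373,190,.115),('backL',418,27,.068),('backmid',426,230,.068),('backR',433,421,.068),('plateFR',352,390,.01),('c3 backstop',413,280,.064),('c3 nose r',353,313,.064),('c3 nose l',347,252,.064),('c4 nose r',360,402,.064),('c4 nose l',356,345,.064),('c2 nose l',340,150,.064),('c2 nose r',345,225,.064)]:
    print(n,unfish(u,v,z)[:2].round(4))
E
```

```text
g1 [0.6075 0.1278]
b1 [0.61   0.0646]
backL [0.6363 0.173 ]
backmid [0.6418 0.0366]
backR [ 0.6497 -0.1055]
plateFR [ 0.5829 -0.1085]
c3 backstop [0.6336 0.0019]
c3 nose r [ 0.592  -0.0217]
c3 nose l [0.589  0.0213]
c4 nose r [ 0.5949 -0.0914]
c4 nose l [ 0.5934 -0.0455]
c2 nose l [0.5854 0.0898]
c2 nose r [0.5881 0.0397]
```

Emit:
{"op": "arm_command", "data": {
  "series": [
    {"offset":[0.022,-0.005,0.025],"rotation":[0,0,-1]},
    {"offset":[0.044,-0.01,0.05],"rotation":[0,0,-2]},
    {"offset":[0.0645,-0.0155,0.078],"rotation":[0,0,-2.7]},
    {"offset":[0.0645,-0.0155,0.078],"rotation":[0,0,-2.7]},
    {"offset":[0.0645,-0.0155,0.078],"rotation":[0,0,-2.7]}
  ],
  "fingers": 1
}}

```text
time_s: 0.57
eef_pos: [0.6077, 0.0663, 0.159]
tool_rot: [-0.002, 0.689, 0.725, -0.002]
wrist_force: [0.1, -0.7, 0.5]
finger_gap: 0.999
grip_force: 0.0
```

Run:
```python
from h import *
p,d=snap('wrist'); cv2.imwrite('pics/wrist1.png',cv2.resize(p[...,::-1],(800,600)))
o=telemetry.get_obs();print(o['eef_pos'],o['time_s'])
# project rack model check
hsv=cv2.cvtColor(p,cv2.COLOR_RGB2HSV)
```

```text
[0.6091101  0.06455331 0.16079945] 0.6167
```

View pics/wrist1.png

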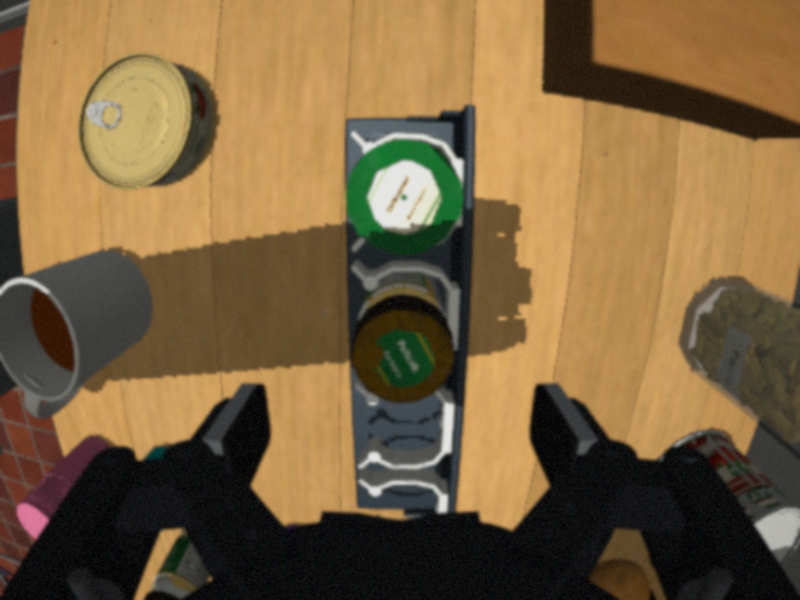

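Close wrist view: green_1 lid at (405,195), brown_1 lid at (402,347) midway between the fingers, and plate left front corner at (346,119). I'll refine the rack pose from these.

Run:
```python
from h import *
for n,u,v,z in[('g1',405,195,.116),('b1',402,346,.115),('plateFL',346,119,.01),('plateFR',357,505,.01),('back L',470,106,.068),('back R',457,511,.068),('c2noseL',358,267,.064),('c1noseL',355,135,.064),('c1noseR',360,246,.064),('c3noseR',368,398,.064),('c3 R',365,463,.064),('c4 l',362,487,.064)]:
    print(n,unfish(u,v,z)[:2].round(4))
```

```text
g1 [0.6083 0.1298]
b1 [0.6102 0.0683]
plateFL [0.5717 0.1705]
plateFR [ 0.5839 -0.1098]
back L [0.6378 0.1734]
back R [ 0.6518 -0.0617]
c2noseL [0.5869 0.0901]
c1noseL [0.583  0.1563]
c1noseR [0.5876 0.1009]
c3noseR [0.5939 0.0164]
c3 R [ 0.5929 -0.0284]
c4 l [ 0.5913 -0.0474]
```

Emit:
{"op": "arm_command", "data": {
  "series": [
    {"offset":[0,0.001,0.03]},
    {"offset":[0,0.001,0.06]},
    {"offset":[0,0.001,0.078]},
    {"offset":[0,0.001,0.078]},
    {"offset":[0,0.001,0.078]}
  ]
}}

```text
schema error: expected keys offset, rotation
```

Emit:
{"op": "arm_command", "data": {
  "series": [
    {"offset":[0,0,0]},
    {"offset":[0,0,0]},
    {"offset":[0,0,0]},
    {"offset":[0,0,0]},
    {"offset":[0,0,0]},
    {"offset":[0,0,0]}
  ],
  "fingers": 0
}}

```text
schema error: expected keys offset, rotation
```

Emit:
{"op": "arm_command", "data": {
  "series": [
    {"offset":[0,0.001,0.03],"rotation":[0,0,0]},
    {"offset":[0,0.001,0.06],"rotation":[0,0,0]},
    {"offset":[0,0.001,0.078],"rotation":[0,0,0]},
    {"offset":[0,0.001,0.078],"rotation":[0,0,0]},
    {"offset":[0,0.001,0.078],"rotation":[0,0,0]}
  ]
}}

```text
time_s: 1.03
eef_pos: [0.611, 0.0631, 0.0839]
tool_rot: [0.0, 0.691, 0.723, -0.0]
wrist_force: [-0.3, -0.3, 1.2]
finger_gap: 1.001
grip_force: 0.0
```

Emit:
{"op": "arm_command", "data": {
  "series": [
    {"offset":[0,0,0],"rotation":[0,0,0]},
    {"offset":[0,0,0],"rotation":[0,0,0]},
    {"offset":[0,0,0],"rotation":[0,0,0]},
    {"offset":[0,0,0],"rotation":[0,0,0]},
    {"offset":[0,0,0],"rotation":[0,0,0]},
    {"offset":[0,0,0],"rotation":[0,0,0]},
    {"offset":[0,0,0],"rotation":[0,0,0]},
    {"offset":[0,0,0],"rotation":[0,0,0]}
  ],
  "fingers": 0
}}

```text
time_s: 1.7
eef_pos: [0.6112, 0.0646, 0.0851]
tool_rot: [0.001, 0.69, 0.724, 0.001]
wrist_force: [-1.8, -0.2, 7.0]
finger_gap: 0.506
grip_force: 59.9
```

Emit:
{"op": "arm_command", "data": {
  "series": [
    {"offset":[0,-0.006,0],"rotation":[0,0,0]},
    {"offset":[0,-0.013,0],"rotation":[0,0,0]},
    {"offset":[0,-0.02,0],"rotation":[0,0,0]},
    {"offset":[0,-0.028,0],"rotation":[0,0,0]},
    {"offset":[0,-0.036,0],"rotation":[0,0,0]},
    {"offset":[0,-0.046,0],"rotation":[0,0,0]},
    {"offset":[0,-0.058,0],"rotation":[0,0,0]},
    {"offset":[0,-0.07,0],"rotation":[0,0,0]},
    {"offset":[0,-0.07,0],"rotation":[0,0,0]},
    {"offset":[0,-0.07,0],"rotation":[0,0,0]}
  ]
}}

```text
time_s: 2.53
eef_pos: [0.5393, 0.0612, 0.083]
tool_rot: [-0.001, 0.69, 0.724, -0.001]
wrist_force: [-0.5, 0.3, -1.0]
finger_gap: 0.498
grip_force: 62.5
```

Run:
```python
from h import *
p,d=snap('side'); cv2.imwrite('pics/side1.png',cv2.resize(p[120:320,200:400,::-1],(600,600),interpolation=cv2.INTER_CUBIC))
o=telemetry.get_obs();print(o['eef_pos'],o['tool_rot'],o['wrist_force'],o['torque'])
```

```text
[0.54006307 0.06126445 0.08315547] [-2.74019433e-04  6.90197676e-01  7.23620761e-01 -2.95666405e-04] [-0.59363923 -0.04282833 -0.95270685] [-0.00889886 -0.02331218 -0.01430264]
```

View pics/side1.png

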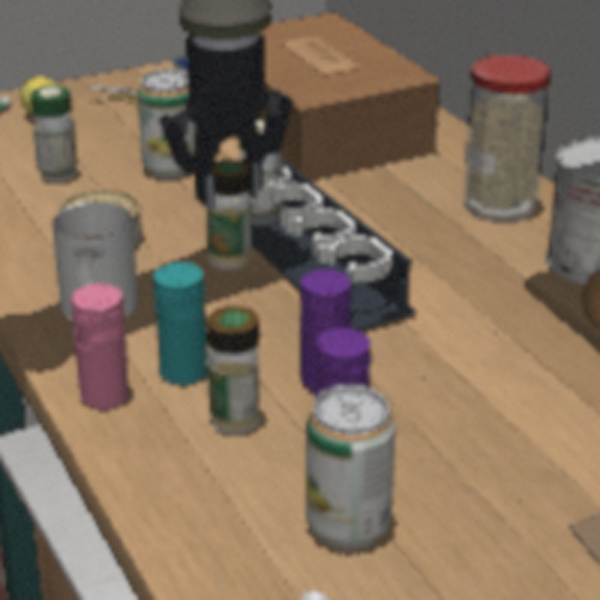

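Jar is out and upright at crop (230,215). Next: across 66 mm to clip_3 and push in.

Emit:
{"op": "arm_command", "data": {
  "series": [
    {"offset":[-0.01,0,-0.003],"rotation":[0,0,0]},
    {"offset":[-0.03,0,-0.003],"rotation":[0,0,0]},
    {"offset":[-0.05,0,-0.003],"rotation":[0,0,0]},
    {"offset":[-0.066,0,-0.003],"rotation":[0,0,0]},
    {"offset":[-0.066,0,-0.003],"rotation":[0,0,0]},
    {"offset":[-0.066,0,-0.003],"rotation":[0,0,0]}
  ]
}}

```text
time_s: 3.08
eef_pos: [0.5439, -0.0067, 0.0863]
tool_rot: [0.0, 0.691, 0.723, -0.0]
wrist_force: [-0.4, 0.4, -1.1]
finger_gap: 0.499
grip_force: 62.5
```

Emit:
{"op": "arm_command", "data": {
  "series": [
    {"offset":[0,0.012,0],"rotation":[0,0,0]},
    {"offset":[0,0.024,0],"rotation":[0,0,0]},
    {"offset":[0,0.032,0],"rotation":[0,0,0]},
    {"offset":[0,0.04,0],"rotation":[0,0,0]},
    {"offset":[0,0.047,0],"rotation":[0,0,0]},
    {"offset":[0,0.053,0],"rotation":[0,0,0]},
    {"offset":[0,0.059,0],"rotation":[0,0,0]},
    {"offset":[0,0.065,0.001],"rotation":[0,0,0]},
    {"offset":[0,0.071,0.002],"rotation":[0,0,0]},
    {"offset":[0,0.072,0.003],"rotation":[0,0,0]},
    {"offset":[0,0.072,0.003],"rotation":[0,0,0]}
  ]
}}

```text
time_s: 4.0
eef_pos: [0.6148, -0.0012, 0.0851]
tool_rot: [-0.001, 0.69, 0.724, -0.001]
wrist_force: [-14.5, 0.6, 17.7]
finger_gap: 0.503
grip_force: 64.7
```

Run:
```python
from h import *
p,d=snap('side'); cv2.imwrite('pics/side2.png',cv2.resize(p[140:260,240:360,::-1],(600,600),interpolation=cv2.INTER_CUBIC))
o=telemetry.get_obs();print(o['eef_pos'],o['tool_rot'],o['wrist_force'],o['torque'],o['finger_gap'])
```

```text
[ 0.61486443 -0.00119306  0.08508741] [-6.83115248e-04  6.90248889e-01  7.23571488e-01 -5.53472345e-04] [-1.40821753e+01  9.82741735e-04  1.71550159e+01] [-0.10829421  2.95521968  0.03986549] 0.5008771546216878
```

View pics/side2.png

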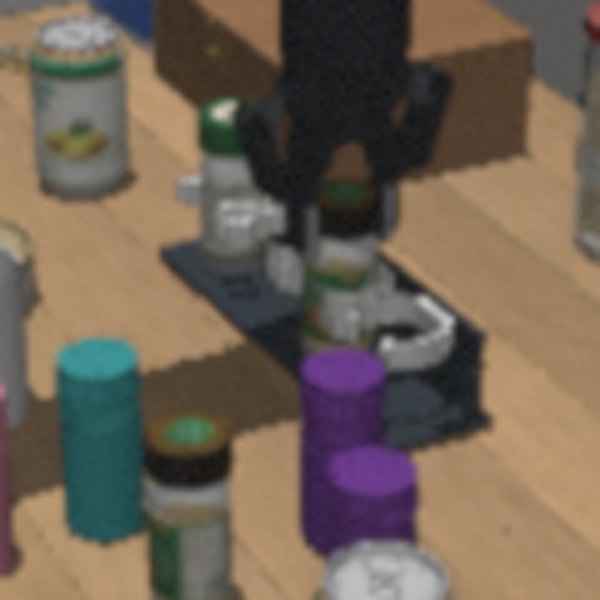

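It seems home: 14 N against the stop, 17 N on the plate. Releasing, rising, then on towards green_2.

Emit:
{"op": "arm_command", "data": {
  "series": [
    {"offset":[0,-0.002,-0.001],"rotation":[0,0,0]},
    {"offset":[0,-0.002,-0.001],"rotation":[0,0,0]},
    {"offset":[0,-0.002,-0.001],"rotation":[0,0,0]},
    {"offset":[0,-0.002,-0.001],"rotation":[0,0,0]},
    {"offset":[0,-0.002,-0.001],"rotation":[0,0,0]},
    {"offset":[0,-0.002,-0.001],"rotation":[0,0,0]},
    {"offset":[0,-0.002,-0.03],"rotation":[0,0,0]},
    {"offset":[0,-0.002,-0.06],"rotation":[0,0,0]},
    {"offset":[0,-0.002,-0.09],"rotation":[0,0,0]},
    {"offset":[0,-0.002,-0.11],"rotation":[0,0,0]},
    {"offset":[0,-0.002,-0.11],"rotation":[0,0,0]}
  ],
  "fingers": 1
}}

```text
time_s: 4.97
eef_pos: [0.6162, -0.0013, 0.199]
tool_rot: [0.003, 0.69, 0.724, 0.003]
wrist_force: [0.7, 0.1, 0.6]
finger_gap: 0.998
grip_force: 0.0
```

```bash
cat >> h.py <<'E'
def lids(n,cs):
    p,W=cloud(n); out=[]
    for c in cs:
        m=(np.hypot(W[...,0]-c[0],W[...,1]-c[1])<.032)&(W[...,2]>.09)&(W[...,2]<.125)
        q=W[m]; t=q[q[:,2]>np.percentile(q[:,2],97)-.005]
        cc,r=cv2.minEnclosingCircle(t[:,:2].astype(np.float32)); 
        A=np.c_[t[:,:2],np.ones(len(t))]; s=np.linalg.lstsq(A,t[:,2],rcond=None)[0][:2]
        print(n,c,'mec',np.round(cc,4),round(r,4),'z',np.median(t[:,2]).round(4),'slope',s.round(2),len(t))
E
python3 - <<'E'
from h import *
for n in('scene','side','wrist'): p,d=snap(n); cv2.imwrite(f'pics/{n}3.png',cv2.resize(p[...,::-1],(800,600)))
for n in('scene','side'): lids(n,[(.6075,.129),(.6135,-.003),(.444,.344),(.433,-.188)])
o=telemetry.get_obs();print(o['eef_pos'],o['time_s'])
E
```

```text
scene (0.6075, 0.129) mec [0.6029 0.1283] 0.0243 z 0.1166 slope [-0.02 -0.02] 89
scene (0.6135, -0.003) mec [ 0.6088 -0.005 ] 0.0228 z 0.1168 slope [-0.01  0.02] 78
scene (0.444, 0.344) mec [0.4419 0.3434] 0.0252 z 0.1057 slope [-0.01 -0.  ] 76
scene (0.433, -0.188) mec [ 0.4314 -0.1878] 0.0225 z 0.1061 slope [ 0.01 -0.01] 156
side (0.6075, 0.129) mec [0.6066 0.123 ] 0.0261 z 0.1148 slope [-0.01  0.01] 78
side (0.6135, -0.003) mec [ 0.612 -0.006] 0.0249 z 0.1142 slope [ 0.01 -0.02] 87
side (0.444, 0.344) mec [0.4434 0.3416] 0.0259 z 0.1043 slope [-0.02  0.01] 60
side (0.433, -0.188) mec [ 0.4328 -0.189 ] 0.0235 z 0.1049 slope [0.01 0.  ] 137
[ 0.61336976 -0.00132642  0.19268944] 5.1167
```

View pics/wrist3.png

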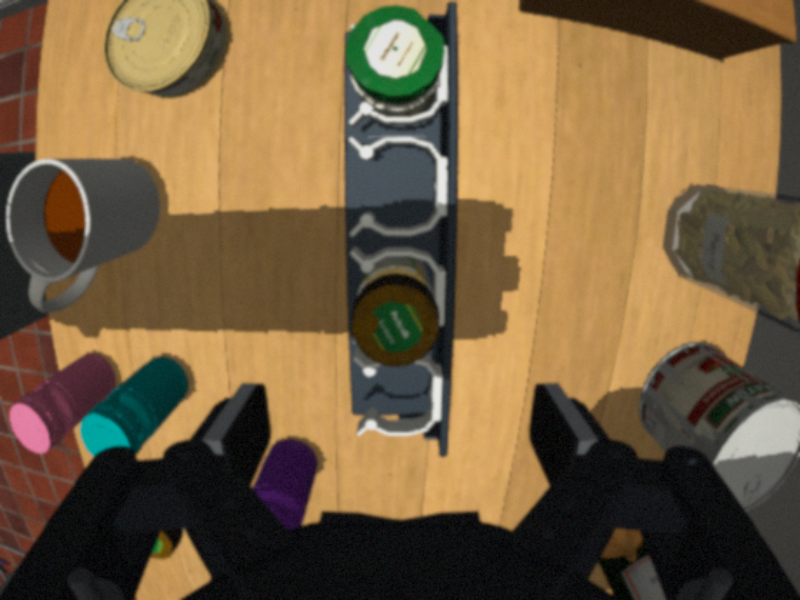

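brown_1 stands home and upright in clip_3 at (396,318). Clip_2 is empty with its noses at (366,152) and (367,220). On to green_2.

Emit:
{"op": "arm_command", "data": {
  "series": [
    {"offset":[0.035,-0.015,0],"rotation":[0,0,0]},
    {"offset":[0.07,-0.03,0],"rotation":[0,0,0]},
    {"offset":[0.105,-0.046,0],"rotation":[0,0,0]},
    {"offset":[0.14,-0.061,0],"rotation":[0,0,0]},
    {"offset":[0.176,-0.077,0],"rotation":[0,0,0]},
    {"offset":[0.211,-0.092,0],"rotation":[0,0,0]},
    {"offset":[0.246,-0.108,0],"rotation":[0,0,0]},
    {"offset":[0.281,-0.123,0],"rotation":[0,0,0]},
    {"offset":[0.317,-0.139,0],"rotation":[0,0,0]},
    {"offset":[0.352,-0.154,0],"rotation":[0,0,0]},
    {"offset":[0.352,-0.154,0],"rotation":[0,0,0]},
    {"offset":[0.352,-0.154,0],"rotation":[0,0,0]}
  ]
}}

```text
time_s: 6.12
eef_pos: [0.4404, 0.3454, 0.1915]
tool_rot: [-0.001, 0.688, 0.726, -0.001]
wrist_force: [0.6, -0.1, 0.6]
finger_gap: 1.001
grip_force: 0.0
```

Run:
```python
from h import *
for n,u,v,z in[('g1',395,52,.116),('b1',396,318,.115),('c2L',366,152,.064),('c2R',367,220,.064)]: pass
f=np.load('wrist.npz')
for n,u,v,z in[('g1',395,52,.116),('b1',396,318,.115),('c2L',366,152,.064),('c2R',367,220,.064)]: print(n,unfish(u,v,z)[:2].round(4))
o=telemetry.get_obs();print(o['eef_pos'],o['tool_rot'],o['time_s'])
p,d=snap('wrist'); cv2.imwrite('pics/wrist4.png',cv2.resize(p[...,::-1],(800,600)))
hsv=cv2.cvtColor(p,cv2.COLOR_RGB2HSV); m=cv2.inRange(hsv,(45,120,30),(80,255,255)); n,l,s,c=cv2.connectedComponentsWithStats(m)
for k in range(1,n):
    if s[k,4]>150: x,y,w,h,a=s[k]; print(s[k],unfish(x+w/2,y+h/2,.106,1).round(4))
```

```text
g1 [0.6054 0.1283]
b1 [0.6116 0.0043]
c2L [0.5908 0.0836]
c2R [0.5928 0.0451]
[0.44042748 0.34538033 0.19153037] [-0.00082508  0.68798446  0.72572371 -0.00134583] 6.1167
[ 256  187   61   65 1799] [0.4466 0.3487 0.106 ]
[411 394  27  26 305] [0.612  0.1397 0.106 ]
```

Emit:
{"op": "arm_command", "data": {
  "series": [
    {"offset":[0,0.002,0.03],"rotation":[0,0,0]},
    {"offset":[0,0.002,0.06],"rotation":[0,0,0]},
    {"offset":[0,0.002,0.09],"rotation":[0,0,0]},
    {"offset":[0,0.002,0.117],"rotation":[0,0,0]},
    {"offset":[0,0.002,0.117],"rotation":[0,0,0]},
    {"offset":[0,0.002,0.117],"rotation":[0,0,0]}
  ]
}}

```text
time_s: 6.67
eef_pos: [0.445, 0.3407, 0.0748]
tool_rot: [-0.0, 0.691, 0.723, -0.002]
wrist_force: [0.1, 0.3, -0.5]
finger_gap: 1.001
grip_force: 0.0
```

Run:
```python
from h import *
for k in range(3):
    o=telemetry.get_obs();print(o['eef_pos'].round(4) if hasattr(o['eef_pos'],'round') else o['eef_pos'],o['wrist_force']); snap('side')
```

```text
[0.445  0.3407 0.0748] [ 0.1279063   0.33570353 -0.50267532]
[0.446  0.342  0.0767] [0.35838299 0.36378995 1.73319613]
[0.4465 0.3429 0.0778] [0.43770502 0.4842727  0.74045701]
```

Emit:
{"op": "arm_command", "data": {
  "series": [
    {"offset":[0,0,0],"rotation":[0,0,0]},
    {"offset":[0,0,0],"rotation":[0,0,0]},
    {"offset":[0,0,0],"rotation":[0,0,0]},
    {"offset":[0,0,0],"rotation":[0,0,0]},
    {"offset":[0,0,0],"rotation":[0,0,0]},
    {"offset":[0,0,0],"rotation":[0,0,0]},
    {"offset":[0,0,0],"rotation":[0,0,0]},
    {"offset":[0,0,-0.03],"rotation":[0,0,0]},
    {"offset":[0,0,-0.06],"rotation":[0,0,0]},
    {"offset":[0,0,-0.095],"rotation":[0,0,0]},
    {"offset":[0,0,-0.13],"rotation":[0,0,0]},
    {"offset":[0,0,-0.13],"rotation":[0,0,0]}
  ],
  "fingers": 0
}}

```text
time_s: 7.82
eef_pos: [0.4476, 0.3455, 0.2144]
tool_rot: [0.001, 0.69, 0.724, 0.006]
wrist_force: [0.3, 0.8, 0.7]
finger_gap: 0.51
grip_force: 61.4
```

Emit:
{"op": "arm_command", "data": {
  "series": [
    {"offset":[-0.032,0.009,0],"rotation":[0,0,0]},
    {"offset":[-0.064,0.018,0],"rotation":[0,0,0]},
    {"offset":[-0.096,0.027,0],"rotation":[0,0,0]},
    {"offset":[-0.128,0.035,0],"rotation":[0,0,0]},
    {"offset":[-0.16,0.044,0],"rotation":[0,0,0]},
    {"offset":[-0.192,0.053,0],"rotation":[0,0,0]},
    {"offset":[-0.224,0.062,0],"rotation":[0,0,0]},
    {"offset":[-0.256,0.071,0],"rotation":[0,0,0]},
    {"offset":[-0.287,0.08,0],"rotation":[0,0,0]},
    {"offset":[-0.287,0.08,0],"rotation":[0,0,0]},
    {"offset":[-0.287,0.08,0],"rotation":[0,0,0]},
    {"offset":[-0.287,0.08,0],"rotation":[0,0,0]}
  ]
}}

```text
time_s: 8.82
eef_pos: [0.5384, 0.0608, 0.2061]
tool_rot: [-0.0, 0.69, 0.724, 0.0]
wrist_force: [-0.1, 0.4, -0.9]
finger_gap: 0.516
grip_force: 61.4
```

Run:
```python
from h import *
a=[]
for k in range(5):
    o=telemetry.get_obs();a.append(np.r_[o['eef_pos'],o['tool_rot']]); viewer.capture('side')
a=np.array(a);print(a.mean(0).round(4),a.std(0).round(4)[:3],o['finger_gap'],o['wrist_force'])
p,d=snap('side');p,d=snap('wrist'); cv2.imwrite('pics/wrist5.png',cv2.resize(p[...,::-1],(800,600)))
```

```text
[ 5.383e-01  6.160e-02  2.062e-01 -3.000e-04  6.895e-01  7.242e-01
  1.000e-04] [0.0001 0.0004 0.    ] 0.5140261930590836 [ 0.20678246  1.11797325 -1.24870549]
```

View pics/wrist5.png

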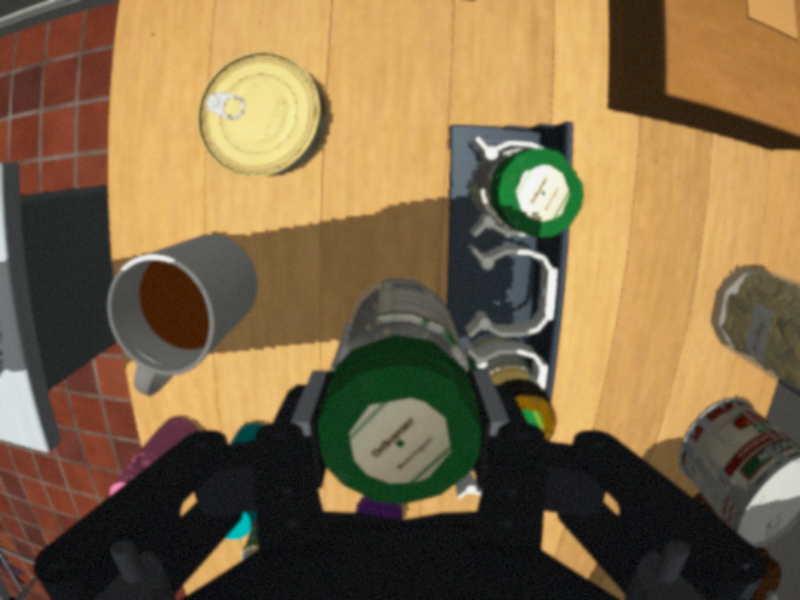

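green_2 is held at (400,440), hanging upright. Clip_2 lies ahead, open, with noses at (482,262) and (482,320).

Run:
```python
from h import *
for n,u,v,z in[('lid octagon',400,441,.236),('g1 octagon',544,193,.116),('c2L',482,262,.064),('c2R',481,320,.064)]: print(n,unfish(u,v,z).round(4))
```

```text
lid octagon [0.5387 0.0671 0.236 ]
g1 octagon [0.6065 0.1304 0.116 ]
c2L [0.5878 0.0842 0.064 ]
c2R [0.5907 0.0472 0.064 ]
```

Emit:
{"op": "arm_command", "data": {
  "series": [
    {"offset":[-0.003,0,0.03],"rotation":[0,0,0]},
    {"offset":[-0.003,0,0.06],"rotation":[0,0,0]},
    {"offset":[-0.003,0,0.09],"rotation":[0,0,0]},
    {"offset":[-0.003,0,0.116],"rotation":[0,0,0]},
    {"offset":[-0.003,0,0.116],"rotation":[0,0,0]},
    {"offset":[-0.003,0,0.116],"rotation":[0,0,0]}
  ]
}}

```text
time_s: 9.67
eef_pos: [0.5377, 0.0573, 0.0896]
tool_rot: [-0.001, 0.69, 0.724, -0.001]
wrist_force: [-0.2, 0.3, -0.5]
finger_gap: 0.515
grip_force: 61.6
```

Run:
```python
from h import *
a=[]
for k in range(4):
    o=telemetry.get_obs();a.append(np.array(o['eef_pos'])); viewer.capture('side')
print(np.mean(a,0).round(4),o['wrist_force'])
snap('side');snap('scene')
for n in('scene','side'):
    p,W=cloud(n); z=W[...,2]; m=(abs(W[...,0]-.538)<.03)&(abs(W[...,1]-.06)<.03)
    for lo,hi in((.03,.05),(.05,.075),(.075,.09)):
        q=W[m&(z>lo)&(z<hi)]; print(n,lo,q[:,:2].min(0).round(4),q[:,:2].max(0).round(4),len(q))
    print('zmin',np.percentile(z[m],[1,5,10]).round(4))
```

```text
[0.5393 0.0575 0.0914] [-0.00879679 -0.19338947 -1.2346947 ]
scene 0.03 [0.5135 0.0329] [0.5601 0.0705] 78
scene 0.05 [0.5147 0.0347] [0.5617 0.0671] 98
scene 0.075 [0.5137 0.0335] [0.5641 0.0632] 59
zmin [-0.0017  0.0003  0.002 ]
side 0.03 [0.5169 0.0302] [0.5573 0.0564] 84
side 0.05 [0.5157 0.0309] [0.5586 0.0619] 111
side 0.075 [0.5135 0.0334] [0.5647 0.0605] 76
zmin [-0.0026 -0.0009  0.0018]
```

Emit:
{"op": "arm_command", "data": {
  "series": [
    {"offset":[0.002,0.012,0],"rotation":[0,0,0]},
    {"offset":[0.002,0.024,0],"rotation":[0,0,0]},
    {"offset":[0.002,0.033,0],"rotation":[0,0,0]},
    {"offset":[0.002,0.041,0],"rotation":[0,0,0]},
    {"offset":[0.002,0.048,0],"rotation":[0,0,0]},
    {"offset":[0.002,0.054,0],"rotation":[0,0,0]},
    {"offset":[0.002,0.06,0],"rotation":[0,0,0]},
    {"offset":[0.002,0.066,0.001],"rotation":[0,0,0]},
    {"offset":[0.002,0.072,0.003],"rotation":[0,0,0]},
    {"offset":[0.002,0.075,0.004],"rotation":[0,0,0]},
    {"offset":[0.002,0.075,0.004],"rotation":[0,0,0]}
  ]
}}

```text
time_s: 10.88
eef_pos: [0.6103, 0.0625, 0.0875]
tool_rot: [-0.003, 0.69, 0.724, -0.003]
wrist_force: [-25.8, -2.7, 24.4]
finger_gap: 0.516
grip_force: 64.8
```

Run:
```python
from h import *
a=[]
for k in range(2):
    o=telemetry.get_obs();a.append(np.array(o['eef_pos'])); viewer.capture('side')
print(np.mean(a,0).round(4),o['wrist_force'],o['finger_gap'])
```

```text
[0.6103 0.0625 0.0875] [-25.28809328  -2.65563898  23.42680167] 0.5084471536531349
```

Emit:
{"op": "arm_command", "data": {
  "series": [
    {"offset":[0,-0.002,-0.002],"rotation":[0,0,0]},
    {"offset":[0,-0.002,-0.002],"rotation":[0,0,0]},
    {"offset":[0,-0.002,-0.002],"rotation":[0,0,0]},
    {"offset":[0,-0.002,-0.002],"rotation":[0,0,0]},
    {"offset":[0,-0.002,-0.002],"rotation":[0,0,0]},
    {"offset":[0,-0.002,-0.002],"rotation":[0,0,0]},
    {"offset":[0,-0.002,-0.03],"rotation":[0,0,0]},
    {"offset":[0,-0.002,-0.06],"rotation":[0,0,0]},
    {"offset":[0,-0.002,-0.09],"rotation":[0,0,0]},
    {"offset":[0,-0.002,-0.11],"rotation":[0,0,0]},
    {"offset":[0,-0.002,-0.11],"rotation":[0,0,0]}
  ],
  "fingers": 1
}}

```text
time_s: 11.9
eef_pos: [0.6142, 0.063, 0.202]
tool_rot: [0.003, 0.69, 0.724, 0.003]
wrist_force: [-0.1, -0.2, 0.6]
finger_gap: 1.003
grip_force: 0.0
```

Run:
```python
from h import *
for n in('scene','side'): snap(n); lids(n,[(.6075,.129),(.6105,.063),(.6135,-.003),(.433,-.188)])
a=[]
for k in range(3):
    o=telemetry.get_obs();a.append(np.array(o['eef_pos'])); viewer.capture('side')
print(np.mean(a,0).round(4),o['wrist_force'],o['finger_gap'])
```

```text
scene (0.6075, 0.129) mec [0.6048 0.1282] 0.0238 z 0.1161 slope [ 0.   -0.01] 89
scene (0.6105, 0.063) mec [0.608 0.063] 0.0254 z 0.1165 slope [-0.03 -0.01] 95
scene (0.6135, -0.003) mec [ 0.6113 -0.0015] 0.0233 z 0.1164 slope [-0.02  0.01] 107
scene (0.433, -0.188) mec [ 0.4316 -0.1881] 0.0219 z 0.1061 slope [-0.01  0.02] 152
side (0.6075, 0.129) mec [0.6041 0.1275] 0.0245 z 0.1152 slope [-0.01  0.01] 73
side (0.6105, 0.063) mec [0.6099 0.0587] 0.0254 z 0.115 slope [-0.04 -0.  ] 79
side (0.6135, -0.003) mec [ 0.6119 -0.0052] 0.0224 z 0.1146 slope [0.02 0.  ] 83
side (0.433, -0.188) mec [ 0.433  -0.1889] 0.0234 z 0.1046 slope [0.   0.01] 135
[0.6115 0.0627 0.1959] [ 0.15682232  0.48537712 -0.45031604] 1.000035391857558
```

Emit:
{"op": "arm_command", "data": {
  "series": [
    {"offset":[-0.03,-0.024,0],"rotation":[0,0,0]},
    {"offset":[-0.06,-0.048,0],"rotation":[0,0,0]},
    {"offset":[-0.091,-0.071,0],"rotation":[0,0,0]},
    {"offset":[-0.121,-0.095,0],"rotation":[0,0,0]},
    {"offset":[-0.152,-0.119,0],"rotation":[0,0,0]},
    {"offset":[-0.182,-0.143,0],"rotation":[0,0,0]},
    {"offset":[-0.212,-0.166,0],"rotation":[0,0,0]},
    {"offset":[-0.243,-0.19,0],"rotation":[0,0,0]},
    {"offset":[-0.243,-0.19,0],"rotation":[0,0,0]},
    {"offset":[-0.243,-0.19,0],"rotation":[0,0,0]},
    {"offset":[-0.243,-0.19,0],"rotation":[0,0,0]}
  ],
  "fingers": 0.9
}}

```text
time_s: 13.07
eef_pos: [0.4331, -0.1885, 0.1955]
tool_rot: [-0.001, 0.69, 0.724, -0.0]
wrist_force: [0.2, 0.9, -0.2]
finger_gap: 0.899
grip_force: 0.0
```

Run:
```python
from h import *
a=[]
for k in range(3):
    o=telemetry.get_obs();a.append(np.r_[o['eef_pos'],o['tool_rot']]); viewer.capture('side')
print(np.mean(a,0).round(4),o['wrist_force'],o['finger_gap'])
```

```text
[ 4.335e-01 -1.880e-01  1.956e-01 -6.000e-04  6.898e-01  7.240e-01
 -1.000e-04] [-0.33978483 -0.21751778 -0.6932637 ] 0.9023342378102304
```

Emit:
{"op": "arm_command", "data": {
  "series": [
    {"offset":[0,0,0.03],"rotation":[0,0,0]},
    {"offset":[0,0,0.06],"rotation":[0,0,0]},
    {"offset":[0,0,0.09],"rotation":[0,0,0]},
    {"offset":[0,0,0.12],"rotation":[0,0,0]},
    {"offset":[0,0,0.12],"rotation":[0,0,0]},
    {"offset":[0,0,0.12],"rotation":[0,0,0]}
  ]
}}

```text
time_s: 13.72
eef_pos: [0.4326, -0.1878, 0.0754]
tool_rot: [-0.002, 0.69, 0.724, -0.001]
wrist_force: [1.0, -0.0, 0.4]
finger_gap: 0.9
grip_force: 0.0
```

Emit:
{"op": "arm_command", "data": {
  "series": [
    {"offset":[0,0,0],"rotation":[0,0,0]},
    {"offset":[0,0,0],"rotation":[0,0,0]},
    {"offset":[0,0,0],"rotation":[0,0,0]},
    {"offset":[0,0,0],"rotation":[0,0,0]},
    {"offset":[0,0,0],"rotation":[0,0,0]},
    {"offset":[0,0,0],"rotation":[0,0,0]},
    {"offset":[0,0,0],"rotation":[0,0,0]},
    {"offset":[0,0,-0.03],"rotation":[0,0,0]},
    {"offset":[0,0,-0.06],"rotation":[0,0,0]},
    {"offset":[0,0,-0.095],"rotation":[0,0,0]},
    {"offset":[0,0,-0.13],"rotation":[0,0,0]},
    {"offset":[0,0,-0.13],"rotation":[0,0,0]}
  ],
  "fingers": 0
}}

```text
time_s: 14.72
eef_pos: [0.4367, -0.1905, 0.2146]
tool_rot: [0.006, 0.69, 0.723, 0.003]
wrist_force: [1.5, -0.6, -0.8]
finger_gap: 0.499
grip_force: 61.1
```

Run:
```python
from h import *
a=[]
for k in range(3):
    o=telemetry.get_obs();a.append(np.r_[o['eef_pos'],o['tool_rot']]); viewer.capture('side')
print(np.mean(a,0).round(4),o['wrist_force'],o['finger_gap'],o['grip_force'])
```

```text
[ 0.4356 -0.19    0.2116  0.0041  0.6903  0.7235  0.0022] [-0.76621979  0.52013887 -1.09981303] 0.5026521661519219 61.111681484998144
```

Emit:
{"op": "arm_command", "data": {
  "series": [
    {"offset":[0.022,0.023,0],"rotation":[0,0,0]},
    {"offset":[0.044,0.047,0],"rotation":[0,0,0]},
    {"offset":[0.066,0.07,0],"rotation":[0,0,0]},
    {"offset":[0.088,0.093,0],"rotation":[0,0,0]},
    {"offset":[0.11,0.116,0],"rotation":[0,0,0]},
    {"offset":[0.11,0.116,0],"rotation":[0,0,0]},
    {"offset":[0.11,0.116,0.03],"rotation":[0,0,0]},
    {"offset":[0.11,0.116,0.06],"rotation":[0,0,0]},
    {"offset":[0.11,0.116,0.09],"rotation":[0,0,0]},
    {"offset":[0.11,0.116,0.116],"rotation":[0,0,0]},
    {"offset":[0.11,0.116,0.116],"rotation":[0,0,0]},
    {"offset":[0.11,0.116,0.116],"rotation":[0,0,0]}
  ]
}}

```text
time_s: 15.87
eef_pos: [0.542, -0.0736, 0.0884]
tool_rot: [-0.002, 0.69, 0.724, -0.002]
wrist_force: [1.0, 0.1, 0.4]
finger_gap: 0.503
grip_force: 61.4
```

Run:
```python
from h import *
a=[]
for k in range(4):
    viewer.capture('side'); o=telemetry.get_obs();a.append(np.array(o['eef_pos']))
print(np.mean(a,0).round(4),o['wrist_force'])
snap('side');snap('scene')
for n in('scene','side'):
    p,W=cloud(n); z=W[...,2]; m=(abs(W[...,0]-.5446)<.03)&(abs(W[...,1]+.0724)<.03)
    for lo,hi in((.03,.05),(.05,.075),(.075,.09)):
        q=W[m&(z>lo)&(z<hi)]; print(n,lo,q[:,:2].min(0).round(4),q[:,:2].max(0).round(4),len(q))
p=np.load('side.npz')['p']; cv2.imwrite('pics/side6.png',cv2.resize(p[140:260,240:360,::-1],(600,600),interpolation=cv2.INTER_CUBIC))
```

```text
[ 0.5446 -0.0739  0.0916] [-0.1678634  -0.1574445  -0.30227528]
scene 0.03 [ 0.5184 -0.0967] [ 0.5609 -0.0639] 77
scene 0.05 [ 0.521  -0.0951] [ 0.5577 -0.0578] 111
scene 0.075 [ 0.5191 -0.0945] [ 0.5675 -0.0679] 51
side 0.03 [ 0.5201 -0.0985] [ 0.5427 -0.0708] 65
side 0.05 [ 0.5207 -0.0994] [ 0.5638 -0.0711] 97
side 0.075 [ 0.5195 -0.1   ] [ 0.5735 -0.0731] 73
```

Emit:
{"op": "arm_command", "data": {
  "series": [
    {"offset":[0.003,0.012,0],"rotation":[0,0,0]},
    {"offset":[0.003,0.024,0],"rotation":[0,0,0]},
    {"offset":[0.003,0.033,0],"rotation":[0,0,0]},
    {"offset":[0.003,0.041,0],"rotation":[0,0,0]},
    {"offset":[0.003,0.048,0],"rotation":[0,0,0]},
    {"offset":[0.003,0.054,0],"rotation":[0,0,0]},
    {"offset":[0.003,0.06,0],"rotation":[0,0,0]},
    {"offset":[0.003,0.066,0.001],"rotation":[0,0,0]},
    {"offset":[0.003,0.072,0.003],"rotation":[0,0,0]},
    {"offset":[0.003,0.075,0.004],"rotation":[0,0,0]},
    {"offset":[0.003,0.075,0.004],"rotation":[0,0,0]}
  ]
}}

```text
time_s: 17.08
eef_pos: [0.6178, -0.0676, 0.0885]
tool_rot: [-0.001, 0.69, 0.723, -0.001]
wrist_force: [-18.4, -0.9, 22.7]
finger_gap: 0.501
grip_force: 65.4
```

Run:
```python
from h import *
viewer.capture('side');o=telemetry.get_obs()
print(o['eef_pos'],o['wrist_force'],o['finger_gap'])
```

```text
[ 0.61776177 -0.06760772  0.08849476] [-16.61706679  -0.65416135  22.31592456] 0.4999635187648612
```

Against stop and plate. Releasing, rising, and moving back a little for a clear view.

Emit:
{"op": "arm_command", "data": {
  "series": [
    {"offset":[0,-0.002,-0.002],"rotation":[0,0,0]},
    {"offset":[0,-0.002,-0.002],"rotation":[0,0,0]},
    {"offset":[0,-0.002,-0.002],"rotation":[0,0,0]},
    {"offset":[0,-0.002,-0.002],"rotation":[0,0,0]},
    {"offset":[0,-0.002,-0.002],"rotation":[0,0,0]},
    {"offset":[0,-0.002,-0.002],"rotation":[0,0,0]},
    {"offset":[0,-0.002,-0.03],"rotation":[0,0,0]},
    {"offset":[0,-0.002,-0.06],"rotation":[0,0,0]},
    {"offset":[0,-0.002,-0.09],"rotation":[0,0,0]},
    {"offset":[0,-0.002,-0.12],"rotation":[0,0,0]},
    {"offset":[0,-0.002,-0.15],"rotation":[0,0,0]},
    {"offset":[0,-0.002,-0.15],"rotation":[0,0,0]}
  ],
  "fingers": 1
}}

```text
time_s: 18.13
eef_pos: [0.6195, -0.0675, 0.2436]
tool_rot: [0.004, 0.69, 0.724, 0.003]
wrist_force: [-0.1, -0.2, 0.6]
finger_gap: 0.997
grip_force: 0.0
```

Run:
```python
from h import *
for n in('scene','side'): snap(n); lids(n,[(.6075,.129),(.6105,.063),(.6135,-.003),(.6165,-.069)])
p,d=snap('wrist'); a=cv2.resize(p[...,::-1],(800,600))
s=np.load('side.npz')['p'][140:240,240:373,::-1]; cv2.imwrite('pics/fin.png',np.hstack([cv2.resize(a[:470,300:560],(330,597)),cv2.resize(s,(470,353),interpolation=cv2.INTER_CUBIC)[:353].repeat(1,0) if 0 else cv2.copyMakeBorder(cv2.resize(s,(470,353),interpolation=cv2.INTER_CUBIC),0,244,0,0,cv2.BORDER_CONSTANT)]))
```

```text
scene (0.6075, 0.129) mec [0.604  0.1288] 0.0233 z 0.1167 slope [-0.04 -0.  ] 82
scene (0.6105, 0.063) mec [0.6076 0.0621] 0.0244 z 0.1163 slope [-0.03  0.01] 94
scene (0.6135, -0.003) mec [ 0.61   -0.0035] 0.0231 z 0.1164 slope [ 0.   -0.01] 104
scene (0.6165, -0.069) mec [ 0.6159 -0.0695] 0.0241 z 0.1168 slope [-0.01 -0.03] 97
side (0.6075, 0.129) mec [0.6061 0.1259] 0.0235 z 0.1144 slope [ 0.01 -0.  ] 73
side (0.6105, 0.063) mec [0.608  0.0601] 0.0249 z 0.115 slope [-0.02  0.02] 79
side (0.6135, -0.003) mec [ 0.6101 -0.0034] 0.025 z 0.1144 slope [-0.02 -0.01] 87
side (0.6165, -0.069) mec [ 0.6154 -0.0702] 0.0235 z 0.1148 slope [0.01 0.01] 97
```

View pics/fin.png

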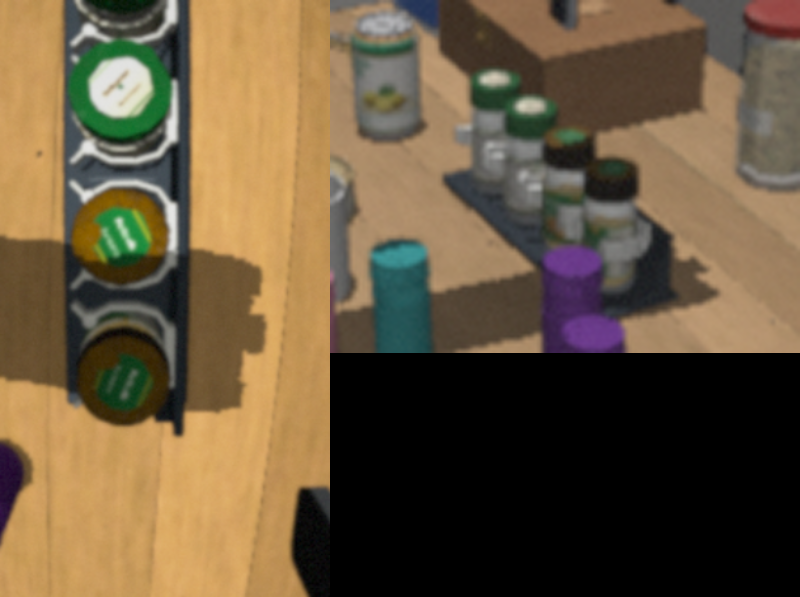

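All four jars stand upright and in line with the rack: green at left, panel pixels (495,90) and (530,115), and brown at right, (568,145) and (610,175). The robot is clear of everything.

```bash
python3 -c "
from plant import ticket
print(ticket.sign_off())"
```

```text
the job is handed in; nothing more can be done
None
```

The job is handed in at about 18 s of the 70 s: the last pictures show both green jars upright in clips 1 and 2, both brown jars upright in clips 3 and 4, and the robot clear; I did not measure the cans, tin and mug again at the end, and the hand-in gave no verdict.

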